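# Unbolt the vial-tray loader and wind the tray home

## Task

The vial-tray loader is locked by its barrel bolt: lift the bolt's red-knobbed handle out of its notch, slide the bolt away from the crank and drop the handle fully down into the brass keeper's notch. Then wind the crank anticlockwise by its red grip until the blue tray is fully home in its dock, and let go. Leave the bottles, jars, rack and screwdriver around it undisturbed.

Things in the scene. Friction and masses are not known exactly. Their poses are not given: they have to be found in the camera images.
- loader: tray loader, fixed: dark deck 340 x 400 mm, 30 mm high, with bolt (middle, left), crank (right), tray and dock (back). Origin on the bench surface; z up, x away from the robot and across the bolt, y along the bolt away from the crank. Deck spans x -100..240, y -220..180 mm. Below, coordinates are in this frame.
- bolt_axis (a point): fixed point on the bolt's axis (x 0, y 40, z 60 mm) where the handle meets the bolt when locked. Between the notches and past the open one the plates are closed: there the handle rests on their tops at about 0.7 rad, not seated.
- handle_shaft (a point): pinch point on the handle's shaft, 50 mm from the bolt's axis. The handle: steel shaft 12 mm thick, red ball of 21 mm centred 80 mm from the axis; when down it lies level towards -x at z 60, 30 mm above the deck. Pinched with the fingers closing along y, it turns between the pads as it is lifted along its arc.
- bolt (a joint): slide of bolt and handle along +y, m: about 0 locked, stop at 0.085; the keeper's notch is somewhere between 0.048 and 0.072. Friction 1 to 2 N, no spring. Below about 0.02 its tip stands between two brass lugs of the crank and blocks it.
- handle (a joint): angle of the handle about the bolt, rad: 0 down and level, in a notch; grows as the knob is lifted, stop at 1.45. Above about 0.75 it clears the plates. Left free it falls down by its own weight, no spring.
- crank_axis (a point): fixed point on the crank's upright axis, at the height of the grip's middle (loader x 0, y -130, z 132 mm)
- grip_mid (a point): middle of the crank's upright red grip, a spool 27 mm thick and 60 mm tall (its foot at z = 102, top at z = 162 mm) that spins freely on its pin 60 mm from the crank's axis; its orientation is meaningless
- crank (a joint): crank angle, rad, growing anticlockwise seen from above: near 0 (grip towards the loader's -y) at the start, tray home at its stop 7.6 (about 1.2 turns). Needs about 2 to 4 N at the grip and stays where it is left.
- tray (a joint): travel of the blue vial tray (100 x 120 x 30 mm, blue-capped vials) along +y of the loader into the dock, m; it is driven by the crank alone, 18 mm per radian: near 0 at the start, 0.137 fully home
- amber_bottle: amber solvent bottle with a blue cap, 70 mm wide, 170 mm tall; loose bystander, origin at the centre of its underside
- clear_bottle: clear solvent bottle with a blue cap, 70 mm wide, 160 mm tall; loose bystander, origin at the centre of its underside
- white_bottle: white bottle with a red cap, 60 mm wide, 140 mm tall; loose bystander, origin at the centre of its underside
- tip_rack: blue open rack, 120 x 85 x 50 mm; loose bystander, origin at the centre of its underside
- small_jar: small amber jar with a white cap, 40 mm wide, 50 mm tall, on the loader's deck behind the bolt; loose bystander, origin at the centre of its underside
- spare_vial: small clear jar with a blue cap, 32 mm wide, 55 mm tall, on the loader's deck behind the bolt; loose bystander, origin at the centre of its underside
- screwdriver: screwdriver, 170 mm long, lying on the bench in front of the loader; loose bystander, lies along its x
- lock_notch (a point): top centre of the locked notch (x -21, y 40, z 68 mm), 16 mm wide, between grey plates. The open notch, also 16 mm wide, is in the brass keeper, set differently on each unit: centre between y 88 and 112 mm, not measured; see it, or feel for it by trying the handle downwards as you slide. Plates stand at x -25..-17, tops at z 68 (brass 67).

How it is judged (in metres and radians):
On the way, in this order (a step that is already met when the one before it is completed fails the run):
1. the handle is fully down in the keeper's open notch (value of joint bolt above 0.035 m and value of joint handle below 0.2 rad and not (value of joint tray above 0.1335 m)), for 0.2 s.
2. the crank has wound the tray home (value of joint tray above 0.1335 m), for 0.2 s.
At the end, for the whole second after the job is handed in: The tray is home to within 3 mm (tray joint above 0.1335 m) and the crank still; the bolt is drawn and its handle is down in the brass keeper's notch (bolt joint above 0.035 m, handle below 0.2 rad) (value of joint bolt above 0.035 m and value of joint handle below 0.2 rad and value of joint tray above 0.1335 m and velocity of joint crank between -0.1 and 0.1 rad/s); the robot touches nothing.
It fails at once if a bystander is pushed more than 40 mm or a bottle or jar is knocked over (distance of any of amber_bottle, clear_bottle, white_bottle, tip_rack, small_jar, spare_vial, screwdriver from where it was at the start of the episode above 0.04 m or angle between any of amber_bottle, clear_bottle, white_bottle, small_jar, spare_vial's own z axis and vertical above 0.6 rad).
It also fails if it takes over 72 s, if anything falls off the work surface, if the arm or the gripper's body presses on something with over 40 N, if the wrist force passes 120 N, or if a joint passes its speed limit or range.

## Robot

A 6-joint arm with a two-finger parallel gripper is mounted at the origin on the work surface. World frame = base frame: x ahead of the robot, y to its left, z up, the work surface at z = 0. Lengths are in m, angles in degrees, forces in N, time in s.
With the tool pointing down it reaches from about 0.35 to 0.875 m from the base axis. Payload 4.2 kg.
Tool frame: the origin (TCP) lies midway between the tips of the shut fingers; the grasp point (between the pads) lies 19 mm behind it (r.pinch_z is the distance from the TCP to the grasp point, in m); z points along the fingers, y is the line along which they close (so a half turn about z gives the same grasp; the last joint's range is limited). The gripper opens to 87 mm and grips with 3 to 60 N. Pads are 19 mm wide; open, the fingers measure 117 mm over their backs; the gripper's body (75 mm by 190 mm) begins 51 mm behind the grasp point.
Start: joints at [-50.501, 22.042, 0.453, 0, -68.411, -14.817], TCP at [0.261, -0.568, 0.223] pointing down, gripper open.
Joint ranges: [-179.83, 179.83], [-69.29, 118.12], [-61.27, 80.66], [-181.25, 117.63], [-171.15, -9.14], [-177.46, 177.46]. Speed limits (degrees/s): [159.86, 159.86, 180, 180, 180, 180].

## Interface

Orientations are given as a 3x3 rotation matrix whose columns are the frame's x, y, z axes.
In Python, from station import r, imaging, models gives the robot as it stands. The module is installed in compiled form; this text tells all that it offers.
- The arm moves only by the tool apply_moves, never from a script. Its argument "moves" is a list of rows, each a list of 2 entries, a list of its own where there are three numbers: the shift along the tool's x, y, z in m, then the turn about the tool's z in degrees. A call has 1 to 5 rows; each row shifts and turns the commanded pose from where the row before left it, along the tool's axes as they then stand; what a row does not reach is not made up. A row lasts 1/12 s, in which the tool goes at most 41.7 mm and 7.16 degrees, less where a joint would pass 70% of its speed; a pose out of reach is approached as far as the arm can. A call is refused whole if a number of a shift passes 0.0417 or a number of a turn 7.16, either way. A call with a gripper value outside its range is refused whole. "hand" is the finger opening in m, from 0 to 0.087, set as the call begins (left out, the last holds). The fingers move at their own pace and stop on an object; the grip force is fixed at half the most. Time passes only in rows, so rows that do not move let the fingers close. It gives the time, the measured TCP pose, the force, the opening and the grip force at its end, in the units of the state.
- r.sense(): the state, without advancing time (a new reading comes with each control period).
- imaging.capture(name): name is "scene" or "top" or "wrist"; returns a dict with "frame" (384x512x3 uint8, blue, green, red), "intrinsics" (3x3 intrinsics, pixels), "dist" ([k1, k2, p1, p2, k3] as OpenCV has them; the pictures are not rectified), "eye" and "orientation" of the camera in the world. Camera axes: x right, y down, z forward; pixel columns grow to the right and rows downward; lengths in m; the calibration is good to about 2 mm. A picture is of the moment at which its call begins. There is no depth.
- r.finish_job(): hands the job in; it is judged then, once.
Trained networks look in a picture, given as the dict that the camera call returned (one of the last four; its "shot" number tells which), for a name from the list of things; names that differ only in an ending like _2 or _b are one class to them, and where a whole thing is asked for, a point or a joint stands for the part that bears it (a point fixed in the world has none). Each returns a list of dicts, best first, with "confidence" (0 to 1); they miss things now and then, are a little off and sometimes report something else, mostly with a low value. They report only what shows in the picture. A call takes as long as a camera call.
- models.cut_out(picture, target): "region" (384x512 bool, what is visible of it) and "extent" ([left, top, width, height] as shares, 0 to 1, of the picture: columns of its width, rows of its height, round what is visible of it).
- models.place_of(picture, target): "at" ([column, row] as shares, 0 to 1, of the picture: columns of its width, rows of its height: a listed point, or the origin of a listed thing).
The state is a dict: "time_s": time; "joints": joint angles; "joint_velocities": joint speeds; "effort": joint torques, N m; "tcp_pos": TCP position; "ee_rot": TCP orientation; "wrist_force": force on the tool from outside, world axes, zero at the start; "moment": the same for the moment, N m; "gripper_width": opening from 0.0 (shut) to 1.0 (fully open); "gripper_force": force on a finger pad.
Only numpy, scipy, OpenCV 4.12 (cv2) and the standard library are available. Lean on these libraries where they do the work, as an engineer would, in place of code of your own. Each camera call takes 0.05 s, during which the arm holds its last target. There are 200 camera calls.

## Working session

There is one attempt and no reset: what is moved stays moved. The work goes in short steps, Python scripts to look and compute and a tool call to move; the robot and the scene stay as the last step left them, time stands still between calls to the robot, and variables do not carry over. Pictures are saved under pics/ and viewed, at most 10 in all, crops included, and the job is handed in when it is done.

Besides the shell and the picture viewer there is one more tool, called after ">>>" by a JSON object that holds its "name" and its "arguments", one argument or row to a line. apply_moves: Moves the arm, as the interface text tells. Its arguments: {"type":"object","properties":{"moves":{"type":"array"},"hand":{"type":"number"}},"required":["moves"]}

```bash
mkdir -p pics
cat > h.py <<'E'
from station import r, imaging, models
import numpy as np, cv2
def find(names,cams=("scene","top")):
    out={}
    for c in cams:
        p=imaging.capture(c)
        cv2.imwrite(f"pics/{c}{p['shot']}.png",cv2.resize(p['frame'],None,fx=1.5,fy=1.5))
        for n in names:
            L=models.place_of(p,n)
            if L:
                px=np.array(L[0]['at'])*[512,384]
                out[n,c]=(px,L[0]['confidence'],ray(p,px))
    return out
def ray(p,px):
    u=cv2.undistortPoints(np.array([[px]],float),np.array(p['intrinsics'],float),np.array(p['dist'],float))[0,0]
    d=np.array(p['orientation'])@[u[0],u[1],1]; return np.array(p['eye']),d/np.linalg.norm(d)
def tri(rays):
    A=0;b=0
    for e,d in rays:
        P=np.eye(3)-np.outer(d,d);A=A+P;b=b+P@e
    x=np.linalg.solve(A,b); return x,max(np.linalg.norm((np.eye(3)-np.outer(d,d))@(x-e)) for e,d in rays)
def atz(ry,z): e,d=ry; return e+d*(z-e[2])/d[2]
E
python3 - <<'E'
from h import *
N=["loader","bolt_axis","handle_shaft","crank_axis","grip_mid","lock_notch","amber_bottle","clear_bottle","white_bottle","tip_rack","small_jar","spare_vial","screwdriver"]
o=find(N)
np.set_printoptions(precision=4,suppress=True)
for n in N:
    R=[o[n,c] for c in("scene","top") if (n,c) in o]
    print(n,[(x[0].round(0),round(x[1],2)) for x in R], tri([x[2] for x in R]) if len(R)==2 else [atz(x[2],0) for x in R])
s=r.sense();print(s,r.pinch_z)
E
ls pics
```

```text
loader [(array([261., 205.]), 0.6), (array([234., 202.]), 0.58)] (array([0.5705, 0.0498, 0.0037]), np.float64(0.0007030829722511674))
bolt_axis [(array([274., 184.]), 0.78), (array([220., 199.]), 0.76)] (array([0.5768, 0.0952, 0.0577]), np.float64(0.0028541573309347175))
handle_shaft [(array([261., 175.]), 0.7), (array([218., 215.]), 0.58)] (array([0.5248, 0.1024, 0.0629]), np.float64(0.0016725996986378519))
crank_axis [(array([225., 186.]), 0.59), (array([272., 201.]), 0.68)] (array([ 0.5535, -0.0719,  0.1364]), np.float64(0.0014399722724421748))
grip_mid [(array([212., 201.]), 0.64), (array([291., 201.]), 0.39)] (array([ 0.5544, -0.1283,  0.1196]), np.float64(0.0019287123860862651))
lock_notch [(array([269., 181.]), 0.85), (array([219., 203.]), 0.71)] (array([0.5615, 0.097 , 0.0595]), np.float64(0.0007341698825836902))
amber_bottle [(array([135., 338.]), 0.97), (array([382., 186.]), 0.57)] (array([ 0.6271, -0.4646, -0.0111]), np.float64(0.008404373759576209))
clear_bottle [(array([347., 156.]), 0.65), (array([118., 190.]), 0.95)] (array([ 0.6276,  0.4509, -0.0018]), np.float64(0.00
[... 623 characters left out ...]
ray([237., 248.]), 0.81)] (array([0.42  , 0.0449, 0.0051]), np.float64(0.006031043136345856))
{'time_s': 1.4, 'joints': array([-50.5003,  22.0402,   0.4516,   0.0001, -68.4105, -14.8163]), 'joint_velocities': array([ 0.003 ,  0.1296, -0.0153, -0.0823, -0.0575, -0.0034]), 'effort': array([  0.0001, -39.047 ,  18.7615,   4.2246,   0.0152,  -0.    ]), 'tcp_pos': array([ 0.261 , -0.5679,  0.2226]), 'ee_rot': array([[-0.9086, -0.4176,  0.    ],
       [-0.4176,  0.9086, -0.    ],
       [-0.    , -0.    , -1.    ]]), 'wrist_force': array([-0.3234, -0.1048, -0.7261]), 'moment': array([-0.0055, -0.0011,  0.0056]), 'gripper_force': 0.0, 'gripper_width': 0.9997066463677741} 0.0187
scene1.png
top2.png
```

View top.

View pics/top2.png

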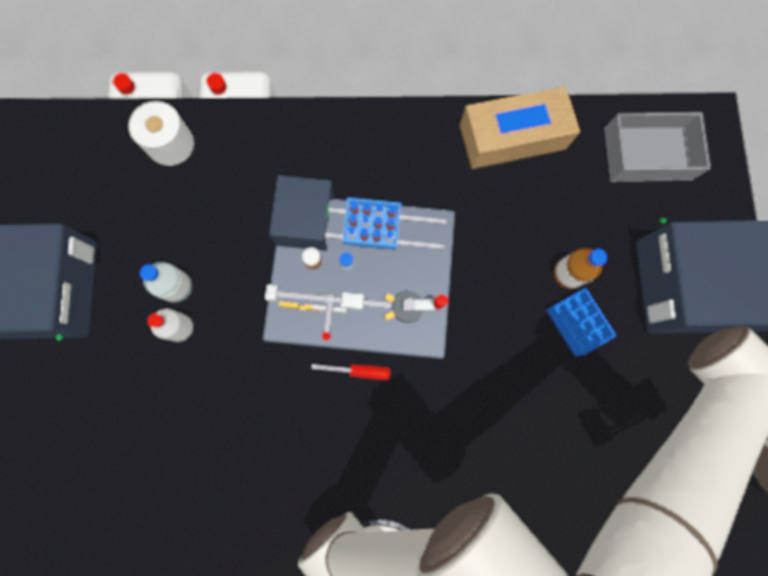

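View pics/scene1.png

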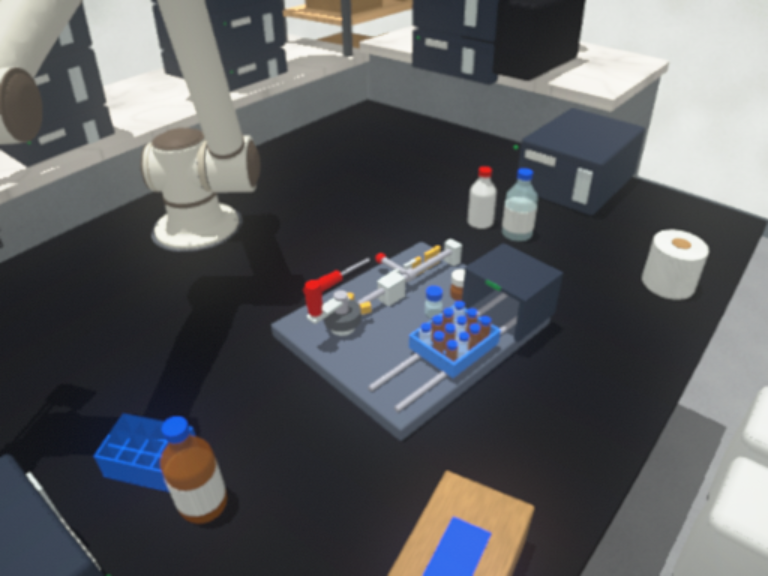

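>>> {"name": "apply_moves", "arguments": {
  "moves": [
    [[0,0,-0.02],6.5],
    [[0,0,-0.02],6.5],
    [[0,0,-0.02],6.5],
    [[0,0,-0.02],6.5],
    [[0,0,-0.02],6.5]
  ]
}}

```text
time_s: 1.82
tcp_pos: [0.2609, -0.5678, 0.3236]
ee_rot: [[-0.99, 0.142, 0.0], [0.142, 0.99, -0.0], [-0.0, -0.0, -1.0]]
wrist_force: [-0.1, -1.3, 0.3]
gripper_width: 0.999
gripper_force: 0.0
```

>>> {"name": "apply_moves", "arguments": {
  "moves": [
    [[-0.007,0.04,0],0],
    [[-0.007,0.04,0],0],
    [[-0.007,0.04,0],0],
    [[-0.007,0.04,0],0],
    [[-0.007,0.04,0],0]
  ]
}}

```text
time_s: 2.23
tcp_pos: [0.3229, -0.3728, 0.3226]
ee_rot: [[-0.991, 0.137, 0.0], [0.137, 0.991, -0.0], [-0.0, -0.0, -1.0]]
wrist_force: [0.8, -0.4, 1.1]
gripper_width: 0.998
gripper_force: 0.0
```

>>> {"name": "apply_moves", "arguments": {
  "moves": [
    [[-0.007,0.04,0],0],
    [[-0.007,0.04,0],0],
    [[-0.007,0.04,0],0],
    [[-0.007,0.04,0],0],
    [[-0.007,0.04,0],0]
  ]
}}

```text
time_s: 2.65
tcp_pos: [0.3848, -0.1793, 0.323]
ee_rot: [[-0.991, 0.136, 0.001], [0.136, 0.991, -0.0], [-0.001, 0.0, -1.0]]
wrist_force: [1.3, -0.5, -0.5]
gripper_width: 1.002
gripper_force: 0.0
```

>>> {"name": "apply_moves", "arguments": {
  "moves": [
    [[-0.007,0.04,0],0],
    [[-0.007,0.04,0],0],
    [[-0.007,0.04,0],0],
    [[-0.007,0.04,0],0],
    [[0,0,0],0]
  ]
}}

```text
time_s: 3.07
tcp_pos: [0.4359, -0.0213, 0.3225]
ee_rot: [[-0.992, 0.129, 0.001], [0.129, 0.992, 0.001], [-0.001, 0.001, -1.0]]
wrist_force: [0.0, -0.3, -0.8]
gripper_width: 0.998
gripper_force: 0.0
```

Run:
```python
from h import *
np.set_printoptions(precision=4,suppress=True)
s=r.sense();print(s['time_s'],s['tcp_pos'],s['ee_rot'])
p=imaging.capture("wrist");cv2.imwrite("pics/w1.png",cv2.resize(p['frame'],None,fx=1.5,fy=1.5))
print(p['eye'],p['orientation'])
```

```text
3.0667 [ 0.4359 -0.0213  0.3225] [[-0.9916  0.129   0.0013]
 [ 0.129   0.9916  0.0013]
 [-0.0011  0.0015 -1.    ]]
[ 0.362  -0.0121  0.4848] [[ 0.13    0.9529  0.2741]
 [ 0.9915 -0.1255 -0.0337]
 [ 0.0023  0.2762 -0.9611]]
```

View pics/w1.png

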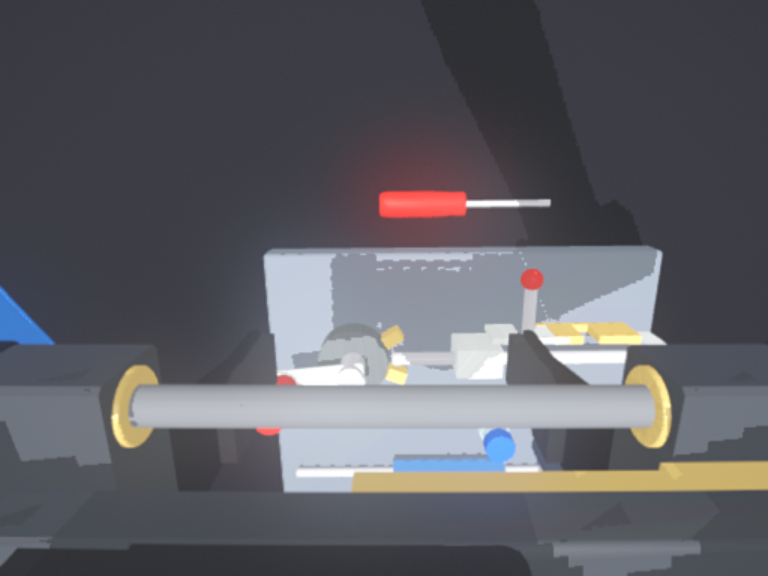

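>>> {"name": "apply_moves", "arguments": {
  "moves": [
    [[0.013,0.039,0],0],
    [[0.013,0.039,0],0],
    [[0.013,0.039,0.01],0],
    [[0,0,0.02],0],
    [[0,0,0],0]
  ]
}}

```text
time_s: 3.53
tcp_pos: [0.4093, 0.0945, 0.2898]
ee_rot: [[-0.991, 0.133, -0.006], [0.133, 0.991, -0.002], [0.006, -0.003, -1.0]]
wrist_force: [0.4, -0.6, -0.1]
gripper_width: 0.999
gripper_force: 0.0
```

Run:
```python
from h import *
np.set_printoptions(precision=4,suppress=True)
s=r.sense();print(s['time_s'],s['tcp_pos'],s['ee_rot'])
p=imaging.capture("wrist");cv2.imwrite("pics/w2.png",cv2.resize(p['frame'],None,fx=1.5,fy=1.5))
cv2.imwrite("w2raw.png",p['frame'])
import pickle;pickle.dump(p,open("w2.pkl","wb"))
for n,z in [("bolt_axis",.06),("handle_shaft",.06),("crank_axis",.132),("grip_mid",.132),("lock_notch",.068),("small_jar",.03),("spare_vial",.03)]:
    L=models.place_of(p,n)
    if L: px=np.array(L[0]['at'])*[512,384]; print(n,px*1.5,L[0]['confidence'],atz(ray(p,px),z))
```

```text
3.5333 [0.4093 0.0945 0.2898] [[-0.991   0.1334 -0.006 ]
 [ 0.1334  0.9911 -0.0021]
 [ 0.0056 -0.0028 -1.    ]]
bolt_axis [421.3248 419.3856] 0.73 [0.5822 0.0995 0.06  ]
handle_shaft [415.0272 366.7392] 0.58 [0.5273 0.1001 0.06  ]
crank_axis [206.1312 465.1776] 0.83 [ 0.556  -0.0753  0.132 ]
lock_notch [412.9536 398.9952] 0.69 [0.5552 0.0944 0.068 ]
small_jar [464.4096 470.2464] 0.76 [0.6677 0.1371 0.03  ]
spare_vial [388.7616 470.5344] 0.42 [0.6573 0.0579 0.03  ]
```

View pics/w2.png

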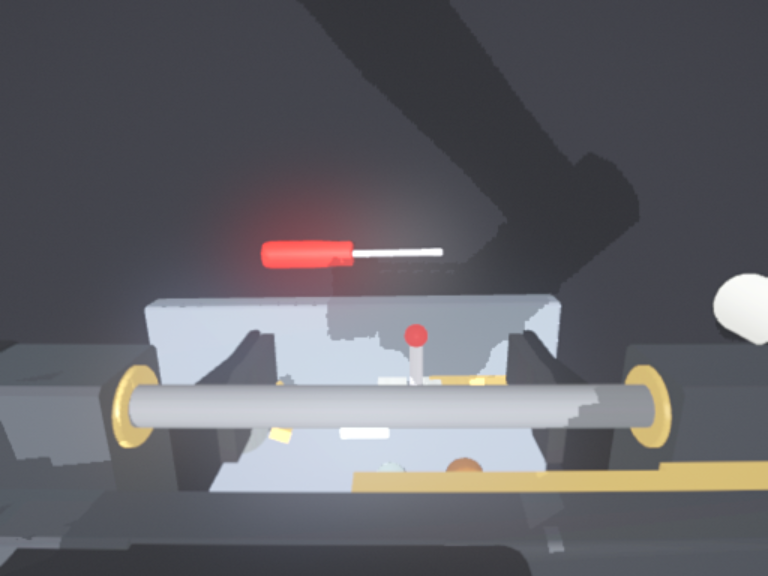

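>>> {"name": "apply_moves", "arguments": {
  "moves": [
    [[-0.03,0,0],0],
    [[-0.03,0,0],0],
    [[-0.03,0,0],0],
    [[0,0,0],0]
  ]
}}

```text
time_s: 4.27
tcp_pos: [0.5049, 0.0812, 0.2918]
ee_rot: [[-0.99, 0.139, 0.0], [0.139, 0.99, -0.001], [-0.001, -0.001, -1.0]]
wrist_force: [0.9, 0.4, 0.9]
gripper_width: 1.003
gripper_force: 0.0
```

Run:
```python
from h import *
np.set_printoptions(precision=4,suppress=True)
s=r.sense();print(s['time_s'],s['tcp_pos'],s['ee_rot'])
p=imaging.capture("wrist")
import pickle;pickle.dump(p,open("w3.pkl","wb"))
cv2.imwrite("pics/w3.png",cv2.resize(p['frame'][60:320,80:432],None,fx=2.25,fy=2.25,interpolation=cv2.INTER_CUBIC))
for n,z in [("bolt_axis",.06),("handle_shaft",.06),("crank_axis",.132),("grip_mid",.132),("lock_notch",.068),("small_jar",.03),("spare_vial",.03)]:
    L=models.place_of(p,n)
    if L: px=np.array(L[0]['at'])*[512,384]; print(n,px,L[0]['confidence'],atz(ray(p,px),z))
# red ball in both views
R=[]
for f in("w2.pkl","w3.pkl"):
    q=pickle.load(open(f,"rb"));b,g,rr=[q['frame'][...,i].astype(int) for i in range(3)]
    m=((rr>100)&(g<70)&(b<70)).astype(np.uint8)
    n,_,st,ce=cv2.connectedComponentsWithStats(m)
    for i in range(1,n):
        if st[i,4]>30: print(f,st[i],ce[i],atz(ray(q,ce[i]),.06))
```

```text
4.2667 [0.5049 0.0812 0.2918] [[-0.9903  0.139   0.0004]
 [ 0.139   0.9903 -0.0011]
 [-0.0006 -0.001  -1.    ]]
bolt_axis [281.088  214.6944] 0.59 [0.583  0.0977 0.06  ]
handle_shaft [276.48   173.2992] 0.82 [0.5256 0.0988 0.06  ]
crank_axis [127.7952 235.8144] 0.92 [ 0.5564 -0.0769  0.132 ]
grip_mid [ 79.2064 238.8096] 0.71 [ 0.5525 -0.1327  0.132 ]
lock_notch [274.5856 198.1824] 0.89 [0.5562 0.092  0.068 ]
small_jar [312.32   257.5872] 0.77 [0.6696 0.1364 0.03  ]
spare_vial [262.6048 256.3968] 0.49 [0.6571 0.0625 0.03  ]
w3.pkl [168  88  67  22 351] [197.8547  99.0684] [0.4206 0.0161 0.06  ]
```

View pics/w3.png

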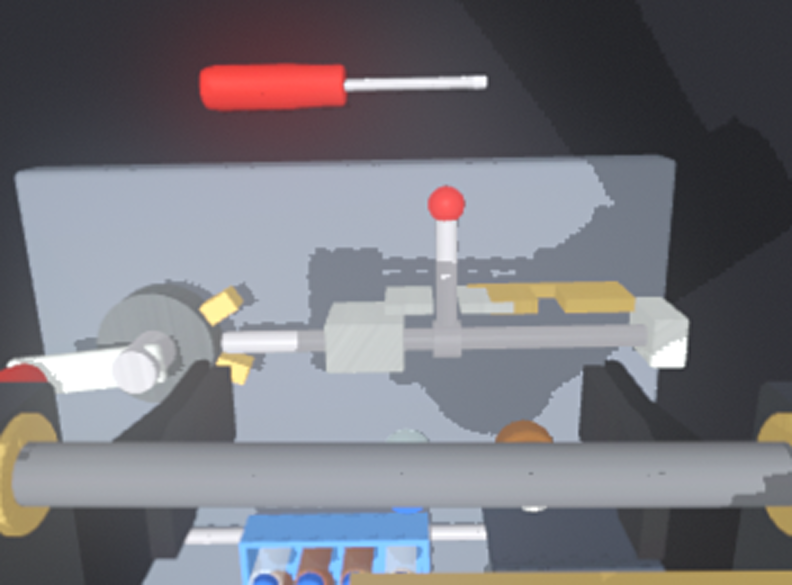

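Run:
```python
from h import *
import pickle
from scipy.optimize import least_squares
np.set_printoptions(precision=4,suppress=True)
p=pickle.load(open("w3.pkl","rb"))
c=lambda x,y:(80+x/2.25,60+y/2.25)
raw=np.array
F=[((-.1,-.22,.03),c(18,174)),((-.1,.18,.03),c(674,162)),((-.08,.04,.06),c(446,204)),((-.05,.04,.06),(276.5,173.3)),((0,.04,.06),(281.1,214.7)),((0,-.13,.132),(127.8,235.8)),((-.021,.04,.068),(274.6,198.2))]
W=[(ray(p,px),l) for l,px in F]
def T(q,l): 
    C,S=np.cos(q[2]),np.sin(q[2]); return np.array([q[0]+C*l[0]-S*l[1],q[1]+S*l[0]+C*l[1]])
def res(q): return np.concatenate([T(q,l)-atz(ry,l[2])[:2] for ry,l in W])
s=least_squares(res,[.57,.05,-.14],loss="soft_l1",f_scale=.002)
print(s.x,np.degrees(s.x[2]));print(res(s.x).reshape(-1,2)*1000)
np.save("pose.npy",s.x)
C,S=np.cos(s.x[2]),np.sin(s.x[2]);Rm=np.array([[C,-S],[S,C]])
for n,px in [("L",(537,290)),("R",(556,290)),("Lb",(537,284)),("end",(634,285))]:
    for z in (.067,):print(n,Rm.T@(atz(ray(p,c(*px)),z)[:2]-s.x[:2]))
f=p['frame'][175:215,250:370]
cv2.imwrite("pics/k.png",cv2.resize(f,None,fx=6.5,fy=6.5,interpolation=cv2.INTER_CUBIC))
for l in [(-.05,.04),(-.05,.1),(0,-.13),(0,.1)]: print(l,T(s.x,l))
```

```text
[ 0.5725  0.0539 -0.1226] -7.021630953593668
[[-1.0353 -5.3136]
 [-0.3509  0.9832]
 [ 1.2525 -1.3359]
 [ 2.1659  0.8664]
 [-5.6113 -4.1758]
 [ 0.2226  1.7425]
 [ 0.4049  4.0736]]
L [-0.0321  0.0927]
R [-0.032   0.1036]
Lb [-0.0357  0.0926]
end [-0.0341  0.1482]
(-0.05, 0.04) [0.5278 0.0997]
(-0.05, 0.1) [0.5351 0.1592]
(0, -0.13) [ 0.5567 -0.0752]
(0, 0.1) [0.5848 0.1531]
```

View pics/k.png

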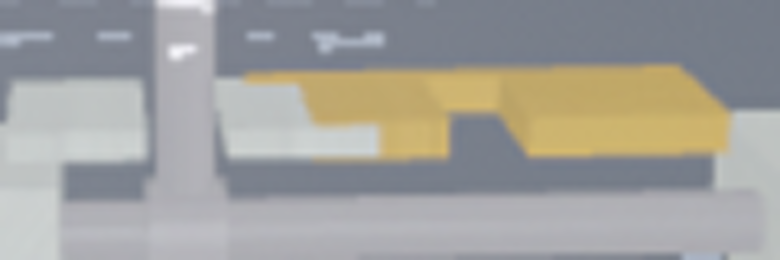

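Run:
```python
from h import *
import pickle
p=pickle.load(open("w3.pkl","rb"));q=np.load("pose.npy")
C,S=np.cos(q[2]),np.sin(q[2]);Rm=np.array([[C,-S],[S,C]])
for (x,y,z) in [(448,136,.067),(527,136,.067),(148,140,.068),(227,140,.068),(184,60,.066),(184,150,.066),(487.5,136,.067)]:
    w=atz(ray(p,(250+(x+.0)/6.5,175+y/6.5)),z);print(x,w,Rm.T@(w[:2]-q[:2]))
```

```text
448 [0.56147834 0.14932405 0.067     ] [-0.02265113  0.09339598]
527 [0.56368752 0.16494339 0.067     ] [-0.0223679   0.10916824]
148 [0.55361845 0.08999802 0.068     ] [-0.02319982  0.03355407]
227 [0.55581633 0.10555238 0.068     ] [-0.02291986  0.04926045]
184 [0.53881972 0.09917665 0.066     ] [-0.03900959  0.04085481]
184 [0.55734031 0.09685362 0.066     ] [-0.02034393  0.04081322]
487.5 [0.56258261 0.15713197 0.067     ] [-0.02250962  0.10128033]
```

>>> {"name": "apply_moves", "arguments": {
  "hand": 0.05,
  "moves": [
    [[-0.019,0.022,0],-0.9],
    [[0,0,0.03],0],
    [[0,0,0.035],0],
    [[0,0,0.035],0],
    [[0,0,0],0]
  ]
}}

```text
time_s: 5.08
tcp_pos: [0.5177, 0.0999, 0.1863]
ee_rot: [[-0.993, 0.121, -0.013], [0.121, 0.993, -0.004], [0.013, -0.006, -1.0]]
wrist_force: [-1.0, 0.0, -0.2]
gripper_width: 0.707
gripper_force: 0.0
```

>>> {"name": "apply_moves", "arguments": {
  "moves": [
    [[0,0,0.035],0],
    [[0,0,0.03],0],
    [[0,0,0.02],0],
    [[0,0,0],0],
    [[0,0,0],0]
  ]
}}

```text
time_s: 5.5
tcp_pos: [0.5233, 0.1015, 0.109]
ee_rot: [[-0.993, 0.119, 0.001], [0.119, 0.993, -0.0], [-0.001, -0.0, -1.0]]
wrist_force: [0.3, -0.0, 1.2]
gripper_width: 0.582
gripper_force: 0.0
```

>>> {"name": "apply_moves", "arguments": {
  "moves": [
    [[-0.003,0,0.03],0],
    [[0,0,0.025],0],
    [[0,0,0.012],0],
    [[0,0,0],0],
    [[0,0,0],0]
  ]
}}

```text
time_s: 5.92
tcp_pos: [0.5273, 0.1016, 0.0428]
ee_rot: [[-0.993, 0.119, 0.003], [0.119, 0.993, 0.001], [-0.003, 0.001, -1.0]]
wrist_force: [0.3, 0.5, 0.9]
gripper_width: 0.576
gripper_force: 0.0
```

>>> {"name": "apply_moves", "arguments": {
  "hand": 0.03,
  "moves": [
    [[0,0,0],0],
    [[0,0,0],0]
  ]
}}

```text
time_s: 6.08
tcp_pos: [0.5272, 0.1016, 0.043]
ee_rot: [[-0.993, 0.12, 0.004], [0.12, 0.993, 0.002], [-0.004, 0.002, -1.0]]
wrist_force: [-0.2, -1.3, -0.4]
gripper_width: 0.495
gripper_force: 0.0
```

>>> {"name": "apply_moves", "arguments": {
  "hand": 0.0,
  "moves": [
    [[0,0,0],0],
    [[0,0,0],0],
    [[0,0,0],0],
    [[0,0,0],0],
    [[0,0,0],0]
  ]
}}

```text
time_s: 6.5
tcp_pos: [0.5256, 0.1008, 0.0408]
ee_rot: [[-0.993, 0.12, 0.0], [0.12, 0.993, 0.0], [-0.0, 0.0, -1.0]]
wrist_force: [0.9, -0.3, -0.0]
gripper_width: 0.131
gripper_force: 20.2
```

>>> {"name": "apply_moves", "arguments": {
  "moves": [
    [[0,0,0],0],
    [[0,0,0],0],
    [[0,0,0],0]
  ]
}}

```text
time_s: 6.75
tcp_pos: [0.5256, 0.1008, 0.0408]
ee_rot: [[-0.993, 0.12, -0.0], [0.12, 0.993, -0.0], [0.0, -0.0, -1.0]]
wrist_force: [-0.1, -0.6, 1.1]
gripper_width: 0.126
gripper_force: 30.0
```

>>> {"name": "apply_moves", "arguments": {
  "moves": [
    [[-0.0007,0,-0.0085],0],
    [[-0.0022,0,-0.0082],0],
    [[-0.0035,0,-0.0077],0],
    [[-0.0047,0,-0.007],0],
    [[-0.0059,0,-0.0062],0]
  ]
}}

```text
time_s: 7.17
tcp_pos: [0.5408, 0.0983, 0.0783]
ee_rot: [[-0.993, 0.121, -0.005], [0.121, 0.993, -0.001], [0.004, -0.001, -1.0]]
wrist_force: [-2.6, 1.5, -6.6]
gripper_width: 0.125
gripper_force: 30.0
```

>>> {"name": "apply_moves", "arguments": {
  "moves": [
    [[0,0,0],0],
    [[0,0,0],0],
    [[0,0,0],0],
    [[0,0,0],0]
  ]
}}

```text
time_s: 7.5
tcp_pos: [0.5417, 0.0983, 0.0788]
ee_rot: [[-0.993, 0.121, -0.002], [0.121, 0.993, -0.001], [0.001, -0.001, -1.0]]
wrist_force: [-4.4, 0.6, 2.0]
gripper_width: 0.128
gripper_force: 30.0
```

>>> {"name": "apply_moves", "arguments": {
  "moves": [
    [[0,0.01,0],0],
    [[0,0.0125,0],0],
    [[0,0.0125,0],0],
    [[0,0.0125,0],0],
    [[0,0.0125,0],0]
  ]
}}

```text
time_s: 7.92
tcp_pos: [0.5489, 0.1581, 0.0787]
ee_rot: [[-0.993, 0.121, -0.002], [0.121, 0.993, -0.002], [0.002, -0.002, -1.0]]
wrist_force: [-6.0, -1.1, 1.4]
gripper_width: 0.126
gripper_force: 30.0
```

>>> {"name": "apply_moves", "arguments": {
  "moves": [
    [[0,0,0],0],
    [[0,0,0],0],
    [[0,0,0],0],
    [[0,0,0],0]
  ]
}}

```text
time_s: 8.25
tcp_pos: [0.5491, 0.1588, 0.0789]
ee_rot: [[-0.993, 0.12, -0.001], [0.12, 0.993, 0.0], [0.001, 0.0, -1.0]]
wrist_force: [-5.5, 2.2, 1.7]
gripper_width: 0.129
gripper_force: 30.0
```

Run:
```python
from h import *
import pickle
np.set_printoptions(precision=4,suppress=True)
p=imaging.capture("wrist")
s=r.sense();q=np.load("pose.npy");C,S=np.cos(q[2]),np.sin(q[2]);Rm=np.array([[C,-S],[S,C]])
print(s['tcp_pos'],Rm.T@(s['tcp_pos'][:2]-q[:2]),s['wrist_force'])
cv2.imwrite("pics/w4.png",cv2.resize(p['frame'],None,fx=1.5,fy=1.5))
```

```text
[0.5491 0.1587 0.0788] [-0.0361  0.1012] [-5.3843  1.4013  1.277 ]
```

View pics/w4.png

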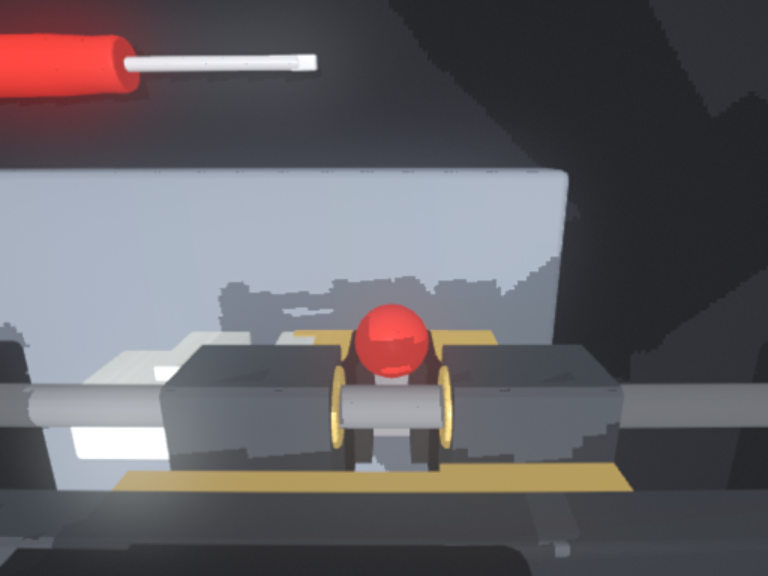

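>>> {"name": "apply_moves", "arguments": {
  "moves": [
    [[0.0059,0,0.0062],0],
    [[0.0047,0,0.007],0],
    [[0.0035,0,0.0077],0],
    [[0.0022,0,0.0082],0],
    [[0.0007,0,0.0085],0]
  ]
}}

```text
time_s: 8.72
tcp_pos: [0.5349, 0.1615, 0.0425]
ee_rot: [[-0.993, 0.119, 0.006], [0.119, 0.993, 0.002], [-0.005, 0.003, -1.0]]
wrist_force: [-0.4, 0.7, 3.7]
gripper_width: 0.123
gripper_force: 30.0
```

>>> {"name": "apply_moves", "arguments": {
  "moves": [
    [[0,0,0],0],
    [[0,0,0],0],
    [[0,0,0],0],
    [[0,0,0],0]
  ]
}}

```text
time_s: 9.05
tcp_pos: [0.5347, 0.1613, 0.0415]
ee_rot: [[-0.993, 0.12, 0.004], [0.12, 0.993, 0.002], [-0.004, 0.002, -1.0]]
wrist_force: [0.7, 0.6, 2.2]
gripper_width: 0.125
gripper_force: 30.0
```

>>> {"name": "apply_moves", "arguments": {
  "hand": 0.05,
  "moves": [
    [[0,0,0],0],
    [[0,0,0],0],
    [[0,0,0],0],
    [[0,0,0],0],
    [[0,0,-0.01],0]
  ]
}}

```text
time_s: 9.47
tcp_pos: [0.5309, 0.1592, 0.0488]
ee_rot: [[-0.993, 0.121, -0.005], [0.121, 0.993, -0.003], [0.005, -0.003, -1.0]]
wrist_force: [-0.1, -0.6, 0.2]
gripper_width: 0.421
gripper_force: 0.0
```

>>> {"name": "apply_moves", "arguments": {
  "moves": [
    [[0,0,-0.03],0],
    [[0,0,-0.04],0],
    [[0,0,-0.04],0],
    [[0.01,0,-0.04],0],
    [[0.01,0,-0.04],0]
  ]
}}

```text
time_s: 9.88
tcp_pos: [0.5123, 0.1623, 0.2432]
ee_rot: [[-0.993, 0.121, 0.0], [0.121, 0.993, -0.0], [-0.0, -0.0, -1.0]]
wrist_force: [0.8, 0.1, 0.5]
gripper_width: 0.569
gripper_force: 0.0
```

>>> {"name": "apply_moves", "arguments": {
  "moves": [
    [[0,-0.03,-0.028],0],
    [[0,-0.041,0],0],
    [[0,-0.041,0],0],
    [[0,-0.041,0],0],
    [[0,-0.041,0],0]
  ]
}}

```text
time_s: 10.3
tcp_pos: [0.4885, -0.0314, 0.2698]
ee_rot: [[-0.993, 0.119, 0.001], [0.119, 0.993, 0.0], [-0.001, 0.0, -1.0]]
wrist_force: [1.6, 0.1, -0.6]
gripper_width: 0.575
gripper_force: 0.0
```

>>> {"name": "apply_moves", "arguments": {
  "hand": 0.06,
  "moves": [
    [[0,-0.041,0],0],
    [[0,-0.02,0],0],
    [[0,0,0],0],
    [[0,0,0],0],
    [[0,0,0],0]
  ]
}}

```text
time_s: 10.72
tcp_pos: [0.4821, -0.0901, 0.269]
ee_rot: [[-0.993, 0.121, 0.0], [0.121, 0.993, 0.0], [-0.0, 0.0, -1.0]]
wrist_force: [-0.5, -0.4, -0.5]
gripper_width: 0.683
gripper_force: 0.0
```

Run:
```python
from h import *
import pickle
np.set_printoptions(precision=4,suppress=True)
p=imaging.capture("wrist");pickle.dump(p,open("w5.pkl","wb"))
s=r.sense();q=np.load("pose.npy");C,S=np.cos(q[2]),np.sin(q[2]);Rm=np.array([[C,-S],[S,C]])
print(s['time_s'],s['tcp_pos'],s['ee_rot'][:,1],Rm.T@(s['tcp_pos'][:2]-q[:2]))
cv2.imwrite("pics/w5.png",cv2.resize(p['frame'],None,fx=1.5,fy=1.5))
for n,z in [("handle_shaft",.06),("crank_axis",.132),("grip_mid",.132)]:
    L=models.place_of(p,n)
    if L: px=np.array(L[0]['at'])*[512,384]; w=atz(ray(p,px),z);print(n,px*1.5,L[0]['confidence'],w,Rm.T@(w[:2]-q[:2]))
```

```text
10.7667 [ 0.4823 -0.0897  0.2689] [0.1197 0.9928 0.0002] [-0.072  -0.1536]
handle_shaft [700.6464 267.3216] 0.95 [0.5317 0.1604 0.06  ] [-0.0535  0.1008]
crank_axis [426.1632 361.9584] 0.58 [ 0.5533 -0.0741  0.132 ] [-0.0034 -0.1294]
grip_mid [701.568  270.0288] 0.18 [0.5097 0.1143 0.132 ] [-0.0697  0.0523]
```

View pics/w5.png

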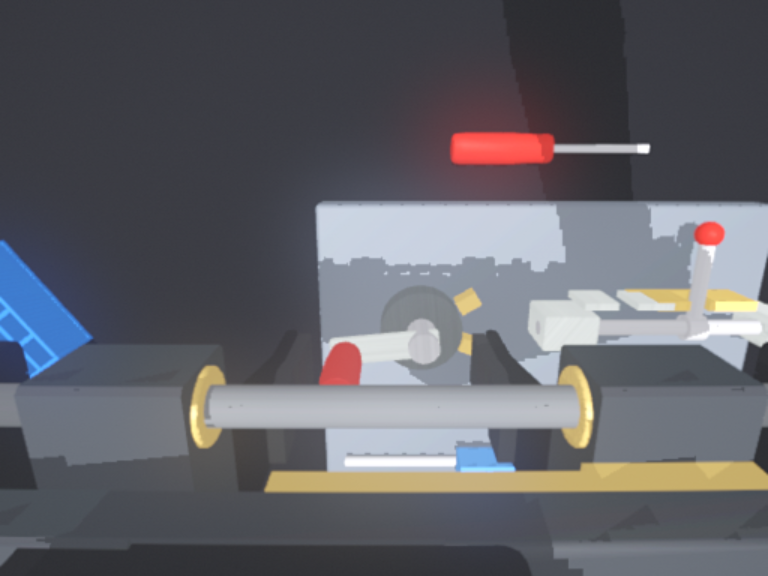

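>>> {"name": "apply_moves", "arguments": {
  "moves": [
    [[-0.03,-0.02,0],0],
    [[-0.03,-0.015,0],0],
    [[0,0,0],0],
    [[0,0,0],0],
    [[0,0,0],0]
  ]
}}

```text
time_s: 11.33
tcp_pos: [0.5374, -0.1317, 0.2681]
ee_rot: [[-0.993, 0.12, -0.001], [0.12, 0.993, 0.0], [0.001, 0.0, -1.0]]
wrist_force: [-1.1, -0.2, 0.1]
gripper_width: 0.691
gripper_force: 0.0
```

Run:
```python
from h import *
import pickle
np.set_printoptions(precision=4,suppress=True)
q=np.load("pose.npy");C,S=np.cos(q[2]),np.sin(q[2]);Rm=np.array([[C,-S],[S,C]])
s=r.sense();print(s['time_s'],s['tcp_pos'],Rm.T@(s['tcp_pos'][:2]-q[:2]))
RR=[]
for cam in("wrist","scene","top"):
    p=imaging.capture(cam)
    if cam=="wrist": cv2.imwrite("pics/w6.png",cv2.resize(p['frame'],None,fx=1.5,fy=1.5))
    for n,z in [("grip_mid",.132),("crank_axis",.132)]:
        L=models.place_of(p,n)
        if L:
            px=np.array(L[0]['at'])*[512,384];ry=ray(p,px); w=atz(ry,z);print(cam,n,px*1.5,L[0]['confidence'],w,Rm.T@(w[:2]-q[:2]))
            if n=="grip_mid":RR.append(ry)
for i in range(len(RR)):
  for j in range(i): print(i,j,tri([RR[i],RR[j]]))
```

```text
11.3333 [ 0.5374 -0.1317  0.2681] [-0.0122 -0.1884]
wrist grip_mid [388.7616 290.8224] 0.79 [ 0.5534 -0.1351  0.132 ] [ 0.0041 -0.1899]
wrist crank_axis [755.8656 197.856 ] 0.32 [0.5204 0.1044 0.132 ] [-0.0579  0.0438]
scene crank_axis [334.2336 275.6736] 0.67 [ 0.5377 -0.0671  0.132 ] [-0.0198 -0.1244]
top crank_axis [407.8848 301.1904] 0.86 [ 0.5546 -0.0704  0.132 ] [-0.0027 -0.1255]
```

View pics/w6.png

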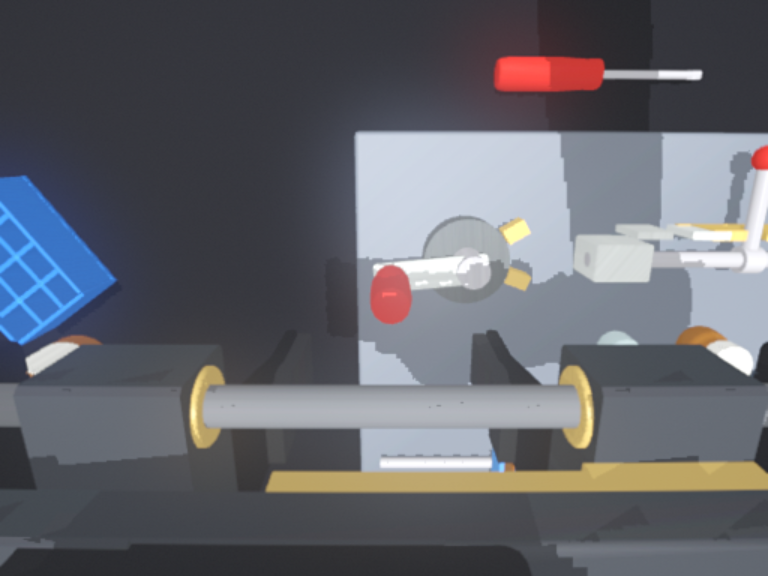

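>>> {"name": "apply_moves", "arguments": {
  "moves": [
    [[-0.016,-0.001,0.01],0],
    [[0,0,0.03],0],
    [[0,0,0.03],0],
    [[0,0,0.03],0],
    [[0,0,0],0]
  ]
}}

```text
time_s: 12.2
tcp_pos: [0.5491, -0.1347, 0.1625]
ee_rot: [[-0.992, 0.122, -0.013], [0.122, 0.993, 0.002], [0.013, 0.0, -1.0]]
wrist_force: [-0.6, -0.2, 0.3]
gripper_width: 0.688
gripper_force: 0.0
```

>>> {"name": "apply_moves", "arguments": {
  "moves": [
    [[0,0,0.025],0],
    [[0,0,0.02],0],
    [[0,0,0.01],0],
    [[0,0,0],0],
    [[0,0,0],0]
  ]
}}

```text
time_s: 12.62
tcp_pos: [0.5542, -0.1354, 0.1149]
ee_rot: [[-0.993, 0.12, 0.001], [0.12, 0.993, -0.001], [-0.001, -0.001, -1.0]]
wrist_force: [0.9, -0.8, 0.3]
gripper_width: 0.688
gripper_force: 0.0
```

>>> {"name": "apply_moves", "arguments": {
  "hand": 0.0,
  "moves": [
    [[0,0,0],0],
    [[0,0,0],0],
    [[0,0,0],0],
    [[0,0,0],0],
    [[0,0,0],0]
  ]
}}

```text
time_s: 13.03
tcp_pos: [0.5536, -0.1353, 0.1143]
ee_rot: [[-0.993, 0.12, 0.001], [0.12, 0.993, 0.0], [-0.001, 0.0, -1.0]]
wrist_force: [0.7, -0.1, 0.4]
gripper_width: 0.398
gripper_force: 0.0
```

>>> {"name": "apply_moves", "arguments": {
  "moves": [
    [[0,0,0],0],
    [[0,0,0],0],
    [[0,0,0],0]
  ]
}}

```text
time_s: 13.28
tcp_pos: [0.5536, -0.1344, 0.114]
ee_rot: [[-0.993, 0.12, 0.001], [0.12, 0.993, 0.001], [-0.0, 0.001, -1.0]]
wrist_force: [-1.4, 4.4, 2.9]
gripper_width: 0.297
gripper_force: 30.0
```

Run:
```python
import numpy as np
f=.1+.2*np.arange(39);P=np.c_[-60*np.sin(f),-60*np.cos(f)]
P=P.round(1);D=np.diff(P,axis=0)/1000
for i in range(0,38,5): print(round(f[i],1),[[[round(a,4),round(b,4),0],0] for a,b in D[i:i+5]])
```

```text
0.1 [[[np.float64(-0.0117), np.float64(0.0024), 0], 0], [[np.float64(-0.0111), np.float64(0.0046), 0], 0], [[np.float64(-0.0099), np.float64(0.0068), 0], 0], [[np.float64(-0.0083), np.float64(0.0086), 0], 0], [[np.float64(-0.0065), np.float64(0.0101), 0], 0]]
1.1 [[[np.float64(-0.0043), np.float64(0.0112), 0], 0], [[np.float64(-0.002), np.float64(0.0118), 0], 0], [[np.float64(0.0003), np.float64(0.0119), 0], 0], [[np.float64(0.0027), np.float64(0.0117), 0], 0], [[np.float64(0.005), np.float64(0.0109), 0], 0]]
2.1 [[[np.float64(0.0071), np.float64(0.0097), 0], 0], [[np.float64(0.0088), np.float64(0.0081), 0], 0], [[np.float64(0.0103), np.float64(0.0061), 0], 0], [[np.float64(0.0112), np.float64(0.0041), 0], 0], [[np.float64(0.0119), np.float64(0.0016), 0], 0]]
3.1 [[[np.float64(0.012), np.float64(-0.0007), 0], 0], [[np.float64(0.0115), np.float64(-0.003), 0], 0], [[np.float64(0.0108), np.float64(-0.0053), 0], 0], [[np.float64(0.0095), np.float64(-0.0073), 0], 0], [[np.float64(0.0078), np.float64(-0.0091), 0], 0]]
4.1 [[[np.float64(0.0059), np.float64(-0.0105), 0], 0], [[np.float64(0.0
[... 169 characters left out ...]
64(-0.0115), 0], 0]]
5.1 [[[np.float64(-0.0056), np.float64(-0.0106), 0], 0], [[np.float64(-0.0076), np.float64(-0.0092), 0], 0], [[np.float64(-0.0093), np.float64(-0.0076), 0], 0], [[np.float64(-0.0106), np.float64(-0.0055), 0], 0], [[np.float64(-0.0115), np.float64(-0.0034), 0], 0]]
6.1 [[[np.float64(-0.0119), np.float64(-0.001), 0], 0], [[np.float64(-0.0119), np.float64(0.0014), 0], 0], [[np.float64(-0.0114), np.float64(0.0037), 0], 0], [[np.float64(-0.0104), np.float64(0.006), 0], 0], [[np.float64(-0.009), np.float64(0.0078), 0], 0]]
7.1 [[[np.float64(-0.0073), np.float64(0.0095), 0], 0], [[np.float64(-0.0053), np.float64(0.0108), 0], 0], [[np.float64(-0.003), np.float64(0.0116), 0], 0]]
```

>>> {"name": "apply_moves", "arguments": {
  "moves": [
    [[-0.0117,0.0034,0],0],
    [[-0.0111,0.0046,0],0],
    [[-0.0099,0.0068,0],0],
    [[-0.0083,0.0086,0],0],
    [[-0.0065,0.0101,0],0]
  ]
}}

```text
time_s: 13.7
tcp_pos: [0.6049, -0.1078, 0.1139]
ee_rot: [[-0.993, 0.121, -0.001], [0.121, 0.993, -0.001], [0.001, -0.001, -1.0]]
wrist_force: [-3.7, -0.5, 4.1]
gripper_width: 0.303
gripper_force: 30.0
```

>>> {"name": "apply_moves", "arguments": {
  "moves": [
    [[0,0,0],0],
    [[0,0,0],0],
    [[0,0,0],0]
  ]
}}

```text
time_s: 13.95
tcp_pos: [0.6057, -0.1065, 0.114]
ee_rot: [[-0.993, 0.119, 0.002], [0.119, 0.993, 0.001], [-0.002, 0.001, -1.0]]
wrist_force: [-0.7, 3.0, 2.7]
gripper_width: 0.302
gripper_force: 30.0
```

>>> {"name": "apply_moves", "arguments": {
  "moves": [
    [[-0.0043,0.0112,0],0],
    [[-0.002,0.0118,0],0],
    [[0.0003,0.0119,0],0],
    [[0.0027,0.0117,0],0],
    [[0.005,0.0109,0],0]
  ]
}}

```text
time_s: 14.37
tcp_pos: [0.61, -0.0496, 0.1139]
ee_rot: [[-0.993, 0.12, -0.0], [0.12, 0.993, -0.001], [-0.0, -0.001, -1.0]]
wrist_force: [-2.6, -4.4, 5.9]
gripper_width: 0.303
gripper_force: 30.0
```

>>> {"name": "apply_moves", "arguments": {
  "moves": [
    [[0,0,0],0],
    [[0,0,0],0],
    [[0,0,0],0]
  ]
}}

```text
time_s: 14.62
tcp_pos: [0.6094, -0.0484, 0.114]
ee_rot: [[-0.993, 0.119, -0.0], [0.119, 0.993, 0.001], [0.0, 0.001, -1.0]]
wrist_force: [-2.6, -0.0, 5.5]
gripper_width: 0.299
gripper_force: 30.0
```

Tracking well, forces low; continue.

>>> {"name": "apply_moves", "arguments": {
  "moves": [
    [[0.0071,0.0097,0],0],
    [[0.0088,0.0081,0],0],
    [[0.0103,0.0061,0],0],
    [[0.0112,0.0041,0],0],
    [[0.0119,0.0016,0],0]
  ]
}}

```text
time_s: 15.03
tcp_pos: [0.564, -0.0145, 0.1139]
ee_rot: [[-0.993, 0.119, 0.001], [0.119, 0.993, -0.001], [-0.001, -0.001, -1.0]]
wrist_force: [1.3, -8.5, 2.8]
gripper_width: 0.299
gripper_force: 30.0
```

>>> {"name": "apply_moves", "arguments": {
  "moves": [
    [[0,0,0],0],
    [[0,0,0],0]
  ]
}}

```text
time_s: 15.2
tcp_pos: [0.5625, -0.0145, 0.1139]
ee_rot: [[-0.993, 0.12, -0.002], [0.12, 0.993, -0.0], [0.002, -0.0, -1.0]]
wrist_force: [-2.6, -3.9, 5.3]
gripper_width: 0.301
gripper_force: 30.0
```

>>> {"name": "apply_moves", "arguments": {
  "moves": [
    [[0.012,-0.0007,0],0],
    [[0.0115,-0.003,0],0],
    [[0.0108,-0.0053,0],0],
    [[0.0095,-0.0073,0],0],
    [[0.0078,-0.0091,0],0]
  ]
}}

```text
time_s: 15.62
tcp_pos: [0.5113, -0.0328, 0.114]
ee_rot: [[-0.993, 0.119, 0.005], [0.119, 0.993, 0.002], [-0.005, 0.002, -1.0]]
wrist_force: [4.2, -1.5, -0.3]
gripper_width: 0.3
gripper_force: 30.0
```

>>> {"name": "apply_moves", "arguments": {
  "moves": [
    [[0,0,0],0],
    [[0,0,0],0],
    [[0,0,0],0]
  ]
}}

```text
time_s: 15.87
tcp_pos: [0.51, -0.0342, 0.1139]
ee_rot: [[-0.993, 0.12, 0.0], [0.12, 0.993, -0.0], [-0.0, -0.0, -1.0]]
wrist_force: [0.8, -3.4, 4.3]
gripper_width: 0.3
gripper_force: 30.0
```

>>> {"name": "apply_moves", "arguments": {
  "moves": [
    [[0.0059,-0.0105,0],0],
    [[0.0037,-0.0114,0],0],
    [[0.0013,-0.0119,0],0],
    [[-0.0011,-0.0119,0],0],
    [[-0.0034,-0.0115,0],0]
  ]
}}

```text
time_s: 16.28
tcp_pos: [0.4971, -0.0907, 0.1139]
ee_rot: [[-0.993, 0.121, 0.001], [0.121, 0.993, 0.001], [-0.001, 0.001, -1.0]]
wrist_force: [2.6, 3.1, 2.1]
gripper_width: 0.299
gripper_force: 30.0
```

>>> {"name": "apply_moves", "arguments": {
  "moves": [
    [[0,0,0],0],
    [[0,0,0],0],
    [[0,0,0],0]
  ]
}}

```text
time_s: 16.53
tcp_pos: [0.4972, -0.0908, 0.1139]
ee_rot: [[-0.993, 0.121, 0.0], [0.121, 0.993, -0.001], [-0.0, -0.001, -1.0]]
wrist_force: [2.0, -1.1, 4.6]
gripper_width: 0.298
gripper_force: 30.0
```

>>> {"name": "apply_moves", "arguments": {
  "moves": [
    [[-0.0056,-0.0106,0],0],
    [[-0.0076,-0.0092,0],0],
    [[-0.0093,-0.0076,0],0],
    [[-0.0106,-0.0055,0],0],
    [[-0.0115,-0.0034,0],0]
  ]
}}

```text
time_s: 16.95
tcp_pos: [0.5355, -0.1312, 0.1138]
ee_rot: [[-0.993, 0.121, -0.003], [0.121, 0.993, 0.001], [0.004, 0.001, -1.0]]
wrist_force: [-1.4, 4.2, 7.5]
gripper_width: 0.301
gripper_force: 30.0
```

>>> {"name": "apply_moves", "arguments": {
  "moves": [
    [[0,0,0],0],
    [[0,0,0],0],
    [[0,0,0],0]
  ]
}}

```text
time_s: 17.2
tcp_pos: [0.5372, -0.1316, 0.1139]
ee_rot: [[-0.993, 0.12, 0.0], [0.12, 0.993, -0.0], [-0.0, -0.0, -1.0]]
wrist_force: [2.3, -0.8, 5.6]
gripper_width: 0.304
gripper_force: 30.0
```

>>> {"name": "apply_moves", "arguments": {
  "moves": [
    [[-0.0119,-0.001,0],0],
    [[-0.0119,0.0014,0],0],
    [[-0.0114,0.0037,0],0],
    [[-0.0104,0.006,0],0],
    [[-0.009,0.0078,0],0]
  ]
}}

```text
time_s: 17.62
tcp_pos: [0.5923, -0.1212, 0.1139]
ee_rot: [[-0.993, 0.121, -0.003], [0.121, 0.993, -0.001], [0.003, -0.002, -1.0]]
wrist_force: [-1.1, -2.3, 7.0]
gripper_width: 0.301
gripper_force: 30.0
```

>>> {"name": "apply_moves", "arguments": {
  "moves": [
    [[0,0,0],0],
    [[0,0,0],0],
    [[0,0,0],0]
  ]
}}

```text
time_s: 17.87
tcp_pos: [0.5939, -0.1198, 0.114]
ee_rot: [[-0.993, 0.119, 0.001], [0.119, 0.993, 0.0], [-0.001, 0.0, -1.0]]
wrist_force: [3.3, 0.4, 5.5]
gripper_width: 0.297
gripper_force: 30.0
```

>>> {"name": "apply_moves", "arguments": {
  "moves": [
    [[-0.0073,0.0095,0],0],
    [[-0.0053,0.0108,0],0],
    [[0,0,0],0],
    [[0,0,0],0],
    [[0,0,0],0]
  ]
}}

```text
time_s: 18.28
tcp_pos: [0.6088, -0.1008, 0.114]
ee_rot: [[-0.993, 0.12, 0.001], [0.12, 0.993, 0.0], [-0.001, 0.001, -1.0]]
wrist_force: [2.1, 1.2, 5.3]
gripper_width: 0.301
gripper_force: 30.0
```

>>> {"name": "apply_moves", "arguments": {
  "moves": [
    [[-0.001,0.0035,0],0],
    [[-0.001,0.0035,0],0],
    [[0,0,0],0],
    [[0,0,0],0],
    [[0,0,0],0]
  ]
}}

```text
time_s: 18.7
tcp_pos: [0.6109, -0.0959, 0.114]
ee_rot: [[-0.993, 0.12, -0.001], [0.12, 0.993, -0.002], [0.0, -0.002, -1.0]]
wrist_force: [1.4, -6.4, 5.1]
gripper_width: 0.298
gripper_force: 30.0
```

>>> {"name": "apply_moves", "arguments": {
  "moves": [
    [[-0.0005,0.002,0],0],
    [[0,0.002,0],0],
    [[0,0,0],0],
    [[0,0,0],0],
    [[0,0,0],0]
  ]
}}

```text
time_s: 19.12
tcp_pos: [0.6109, -0.0953, 0.114]
ee_rot: [[-0.993, 0.121, -0.003], [0.121, 0.993, -0.006], [0.003, -0.006, -1.0]]
wrist_force: [0.7, -15.9, 4.5]
gripper_width: 0.302
gripper_force: 30.0
```

>>> {"name": "apply_moves", "arguments": {
  "hand": 0.06,
  "moves": [
    [[0,-0.003,0],0],
    [[0,0,0],0],
    [[0,0,0],0],
    [[0,0,0],0],
    [[0,0,0],0]
  ]
}}

```text
time_s: 19.53
tcp_pos: [0.6109, -0.0932, 0.1128]
ee_rot: [[-0.993, 0.12, -0.002], [0.12, 0.993, 0.001], [0.002, 0.0, -1.0]]
wrist_force: [-0.6, -0.9, -0.0]
gripper_width: 0.594
gripper_force: 0.0
```

>>> {"name": "apply_moves", "arguments": {
  "moves": [
    [[0,0,-0.01],0],
    [[0,0,-0.03],0],
    [[0,0,-0.04],0],
    [[0,0,-0.04],0],
    [[0,0,-0.03],0]
  ]
}}

```text
time_s: 19.95
tcp_pos: [0.6122, -0.0939, 0.2684]
ee_rot: [[-0.993, 0.119, 0.004], [0.119, 0.993, -0.001], [-0.004, -0.0, -1.0]]
wrist_force: [0.3, -0.6, 0.4]
gripper_width: 0.689
gripper_force: 0.0
```

>>> {"name": "apply_moves", "arguments": {
  "moves": [
    [[0.04,0,0],0],
    [[0.04,0,0],0],
    [[0.04,0,0],0],
    [[0,0,0],0],
    [[0,0,0],0]
  ]
}}

```text
time_s: 20.37
tcp_pos: [0.4906, -0.0793, 0.2652]
ee_rot: [[-0.993, 0.119, 0.002], [0.119, 0.993, 0.0], [-0.002, 0.001, -1.0]]
wrist_force: [0.8, -0.4, 0.7]
gripper_width: 0.689
gripper_force: 0.0
```

Run:
```python
from h import *
import pickle
np.set_printoptions(precision=4,suppress=True)
q=np.load("pose.npy");C,S=np.cos(q[2]),np.sin(q[2]);Rm=np.array([[C,-S],[S,C]])
s=r.sense();print(s['time_s'],s['tcp_pos'],s['wrist_force'])
a=[imaging.capture(c)  for c in("wrist","scene")]
for p in a:
  for n,z in [("grip_mid",.132),("handle_shaft",.06)]:
    L=models.place_of(p,n)
    if L: w=atz(ray(p,np.array(L[0]['at'])*[512,384]),z);print(n,L[0]['confidence'],w,Rm.T@(w[:2]-q[:2]))
cv2.imwrite("pics/end.png",cv2.resize(np.vstack([a[0]['frame'][60:260],cv2.resize(a[1]['frame'][130:310,150:410],(512,354))]),None,fx=1.05,fy=1.05))
```

```text
20.3667 [ 0.4906 -0.0793  0.2652] [ 0.7501 -0.423   0.7468]
grip_mid 0.83 [ 0.614  -0.0969  0.132 ] [ 0.0596 -0.1445]
handle_shaft 0.83 [0.5338 0.1623 0.06  ] [-0.0517  0.1028]
grip_mid 0.51 [ 0.617  -0.0924  0.132 ] [ 0.062  -0.1397]
handle_shaft 0.62 [0.5385 0.1708 0.06  ] [-0.0481  0.1119]
```

View pics/end.png

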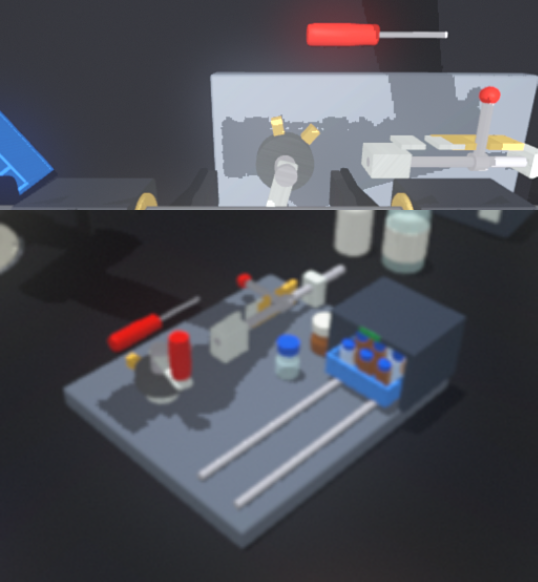

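```bash
python3 -c "
from station import r
print(r.finish_job())"
```

```text
the job is handed in; nothing more can be done
None
```

I handed the job in at about 20 s of the 72 s limit: the bolt handle is down in the brass keeper's notch, the crank is wound to its stop with the blue tray in its dock, and the gripper is clear. The loader's jars, screwdriver and the bottles in view looked undisturbed in the last pictures; the station gave no verdict.

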